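# Put the parts totes back on their colours and stack the empty one

### The arm

A 6-joint arm with a two-finger parallel gripper is mounted at the origin on the work surface. World frame = base frame: x ahead of the robot, y to its left, z up, the work surface at z = 0. Lengths are in mm, angles in rad, forces in N, time in s.
With the tool pointing down it reaches from about 400 to 925 mm from the base axis. Payload 12.5 kg.
Tool frame: the origin (TCP) lies at the very end of the fingers, on their centre line; the grasp point (between the pads) lies 19 mm behind it; x points along the fingers, y is the direction in which the jaws open and shut, and the axes are right-handed (so a half turn about x gives the same grasp; the last joint's range is limited). The gripper opens to 95 mm and grips with 3 to 60 N. Pads are 20 mm wide; open, the fingers measure 119 mm over their backs; the gripper's body (75 mm by 180 mm) begins 59 mm behind the grasp point.
Start: joints at [1.179, 0.491, 1.559, -0, 1.092, -0.106], TCP at [176.186, 599.671, 214.661] pointing down, gripper open.
Joint ranges: [-3.1, 3.1], [-0.84, 2.19], [0.05, 2.79], [-1.13, 4.28], [0.06, 2.93], [-2.69, 2.69]. Speed limits (rad/s): [2.22, 2.22, 2.79, 3.14, 3.14, 3.14].

### API

Orientations are given as [roll, pitch, yaw] about the fixed x, y, z axes, in that order (R = Rz(yaw) Ry(pitch) Rx(roll)).
In Python, from cell import env, optics, job gives the robot as it stands.
- The arm moves only by the shell command python3 -m handwheel 'ROWS' [OPENING]. ROWS is JSON, a list of rows, each an object with "travel": the shift along the world's x, y, z in mm, a list of three; "roll": the turn about the world's z in degrees. In form: [{"travel": [dx, dy, dz], "roll": roll}, ...]. A call has 1 to 8 rows; each row is the pose to reach, as a shift and turn from the pose commanded when the call began; what a row does not reach only later rows make up. A row lasts 1/10 s, in which the tool goes at most 50 mm and 8.59 degrees, less where a joint would pass 70% of its speed; a pose out of reach is approached as far as the arm can. A call with a gripper value outside its range is refused whole. OPENING is the closure, from -1 (fully open) to 1 (shut), set as the call begins (- or left out, the last holds). The fingers move at their own pace and stop on an object; the grip force is fixed at half the most. Time passes only in rows, so rows that repeat a pose let the fingers close. It gives the time, the measured TCP pose, the force and the opening at its end, in the units of the state.
- env.state(): the state, without advancing time (a new reading comes with each control period).
- optics.read_camera(name): name is "side" or "top" or "wrist"; returns the picture (420x560x3 uint8, red, green, blue); there is no depth.
- optics.camera_params(name): a dict with "fx", "fy", "cx", "cy" (pixels), "k1" (the pictures are not rectified: a ray, as slopes to the right and down, at radius r is drawn at 1 + k1 r^2 times it, then the intrinsics apply), "world_from_camera" (4x4, takes a point from camera to world coordinates). Camera axes: x right, y up, looking along -z (the intrinsics and any distortion apply to the point x, -y, -z); pixel columns grow to the right and rows downward; lengths in mm; the calibration is good to about 2 mm. A picture is of the moment at which its call begins: read the wrist's pose just before it. camera_params takes no time and is no camera call; for the wrist camera it gives the pose at the moment of the call.
- job.job_done(): hands the job in, once; it reports no verdict.
The state is a dict: "t": time; "joints": joint angles; "qvel": joint speeds; "tau": joint torques, N m; "eef_pos": TCP position; "tcp_rot": TCP orientation; "ft_force": force on the tool from outside, world axes, zero at the start; "moment": the same for the moment, N m; "opening": opening from 0.0 (shut) to 1.0 (fully open).
Only numpy, scipy, OpenCV 4.12 (cv2) and the standard library are available. Lean on these libraries where they do the work, as an engineer would, in place of code of your own. Each camera call takes 0.05 s, during which the arm holds its last target.

### The job

The blue, yellow and red parts totes stand on each other's pads: using the black pad as the free spot, put each tote on the pad of its own colour, upright, centred and lengthwise along the pad. Then stack the empty white tote on top of the blue one, turned end for end (black tabs at opposite ends) so that it locks onto the ledges instead of nesting. Never tip a tote over, and leave the aluminium block and the bottle where they are.

Things in the scene. Friction and masses are not known exactly. Their poses are not given: they have to be found in the camera images.
- blue_mid (a point): Blue stack-and-nest tote with brass fittings fixed in it, 0.18-0.37 kg. All four totes have one shape: 108 (x) x 62 (y) x 50 mm high, 3 mm upright walls. A black tab at the rim sticks out 8 mm at the +x end only. Origin: centre, 25 mm above the underside. From 24 mm up to the rim it is 108 x 62 outside, 102 x 56 inside; the foot below is 92 x 46. Grasp across y by the upper part.
- yellow_mid (a point): Yellow tote with black plugs, 0.12-0.26 kg; shape and axes as blue. Origin: centre, 25 mm up; +x to the black tab. In every tote four ledges, tops 6 mm below the rim, stick 13 mm in from the long walls at x = +38 and -20 mm (10 mm long); the foot has upright channels at the same x.
- red_mid (a point): Red tote with steel screws, 0.16-0.34 kg; shape and axes as blue. Origin: centre, 25 mm up; +x to the black tab. A tote put on another the same way round nests: it ends only about 28 mm higher than the lower one.
- white_mid (a point): White empty tote, 0.08-0.17 kg, on the bare bench at the start; shape and axes as blue. Origin: centre, 25 mm up; +x to the black tab. Set on another with the tabs at opposite ends, its foot enters the mouth 6 mm deep (5 mm play all round) and stands on the ledges, exactly 44 mm higher than the lower tote: interlocked.
- pad_blue: Blue flat pad fixed to the bench, 130 (x) x 96 (y) x 3 mm thick. Origin: centre of its underside, on the bench; x along its length. A tote stands on it at the start.
- pad_yellow: Yellow flat pad, same size and axes as the blue pad. A tote stands on it at the start.
- pad_red: Red flat pad, same size and axes as the blue pad. A tote stands on it at the start.
- pad_black: Black rubber pad, same size and axes as the blue pad, empty: the free spot.
- manifold_mid (a point): Bystander: loose aluminium valve block with a row of holes, 100 x 50 x 36 mm, lying among the pads. Origin at its centre, 18 mm up.
- oiler_mid (a point): Bystander: upright green bottle with a red cap, 44 mm across, 110 mm tall, at the left side. Origin at its centre, 55 mm up.
Not all that is in view belongs to the job. Of the things that look like the part that bears red_mid, the largest one is meant.

How it is judged (in metres and radians):
At the end, for the whole second after the job is handed in: Blue, yellow and red totes upright on their own pads, within 15 mm of the centre and 0.25 rad of its length (either way round); white tote level on the blue one, 40 to 48 mm above it (interlocked, not nested), within 12 mm and 0.2 rad; all released and at rest (horizontal distance between blue_mid and pad_blue below 0.015 m and angle between the x axis of blue_mid and the x axis of pad_blue, either way round below 0.25 rad and height (world z) of each of blue_mid, yellow_mid, red_mid below 0.033 m and angle between each of blue_mid, yellow_mid, red_mid, white_mid's own z axis and vertical below 0.06 rad and horizontal distance between yellow_mid and pad_yellow below 0.015 m and angle between the x axis of yellow_mid and the x axis of pad_yellow, either way round below 0.25 rad and horizontal distance between red_mid and pad_red below 0.015 m and angle between the x axis of red_mid and the x axis of pad_red, either way round below 0.25 rad and z of white_mid in the frame of blue_mid between 0.04 and 0.048 m and horizontal distance between white_mid and blue_mid below 0.012 m and angle between the x axis of white_mid and the x axis of blue_mid, either way round below 0.2 rad and linear speed of each of tote_blue, tote_yellow, tote_red, tote_white below 0.02 m/s); the robot touches nothing.
It fails at once if a tote is tipped by more than 0.6 rad (angle between any of blue_mid, yellow_mid, red_mid, white_mid's own z axis and vertical above 0.6 rad).
It fails at once if the aluminium block or the bottle is moved by more than 15 mm or the bottle tipped (distance of any of manifold_mid, oiler_mid from where it was at the start of the episode above 0.015 m or angle between oiler_mid's own z axis and vertical above 0.4 rad).
It also fails if it takes over 128 s, if anything falls off the work surface, if the arm or the gripper's body presses on something with over 40 N, if the wrist force passes 120 N, or if a joint passes its speed limit or range.

## Working session

There is one attempt and no reset: what is moved stays moved. The work goes in short steps, Python scripts to look and compute and a shell command to move; the robot and the scene stay as the last step left them, time stands still between calls to the robot, and variables do not carry over. Pictures are saved under pics/ and viewed, and the job is handed in when it is done.

```bash
ls; mkdir -p pics; python3 - <<'E'
from cell import env, optics, job
import cv2
print(env.state())
for n in ("top","side","wrist"):
    p=optics.camera_params(n); print(n,p)
    cv2.imwrite(f"pics/{n}0.png",optics.read_camera(n)[:,:,::-1])
E
```

```text
pics
{'t': 0.0, 'joints': array([ 1.17942097e+00,  4.91571841e-01,  1.55946276e+00,  2.91596435e-06,
        1.09169155e+00, -1.05562982e-01]), 'qvel': array([ 0.00032345, -0.000248  ,  0.00058354,  0.00094025,  0.00096203,
       -0.00143585]), 'tau': array([-1.39341719e-03, -6.12623334e+01, -2.58196807e+01,  6.92570047e-02,
        4.80562309e-02, -8.86348062e-05]), 'eef_pos': array([176.07075645, 599.42809124, 214.04953449]), 'tcp_rot': array([-1.67864085,  1.56966283, -1.96445457]), 'ft_force': array([-0.73971367, -0.03571809, -0.1043372 ]), 'moment': array([0.04497201, 0.01259844, 0.01994783]), 'opening': 0.9986057103293917}
top {'fx': 532.6527785773351, 'fy': 532.6527785773351, 'cx': 284.51513930316526, 'cy': 212.20768364941472, 'k1': -0.018142507179792804, 'world_from_camera': array([[-2.86308015e-02,  9.93478556e-01, -1.10365918e-01,
         3.65926884e+02],
       [-9.99589943e-01, -2.84036338e-02,  3.63028891e-03,
         1.09568377e+02],
       [ 4.71821056e-04,  1.10424600e-01,  9.93884392e-01,
         1.33926503e+03],
       [ 0.00000000e+00,  0.00000000e+00,  0.00000
[... 335 characters left out ...]
1,
        -8.20214693e+02],
       [ 2.28757105e-02,  7.66434999e-01,  6.41914398e-01,
         8.51100691e+02],
       [ 0.00000000e+00,  0.00000000e+00,  0.00000000e+00,
         1.00000000e+00]])}
wrist {'fx': 320.2226726861796, 'fy': 320.2226726861796, 'cx': 279.80750814541784, 'cy': 214.58804034560612, 'k1': -0.06263690696274174, 'world_from_camera': array([[ 2.82446327e-01, -9.16819839e-01, -2.82250696e-01,
         9.75217533e+01],
       [ 9.59281852e-01,  2.69468063e-01,  8.46480453e-02,
         6.23441978e+02],
       [-1.54945888e-03, -2.94666500e-01,  9.55598898e-01,
         3.82748872e+02],
       [ 0.00000000e+00,  0.00000000e+00,  0.00000000e+00,
         1.00000000e+00]])}
```

View pics/top0.png

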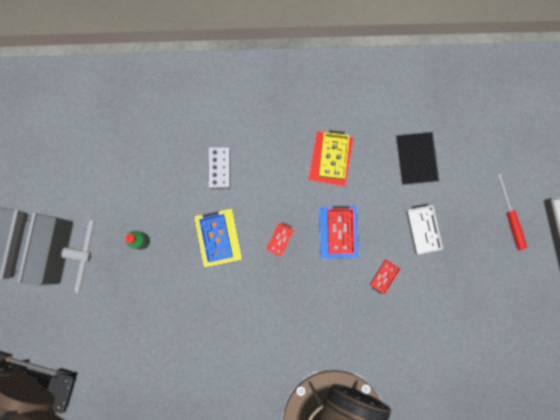

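View pics/side0.png

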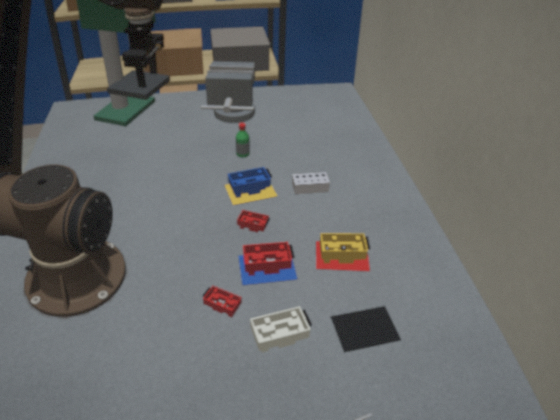

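View pics/wrist0.png

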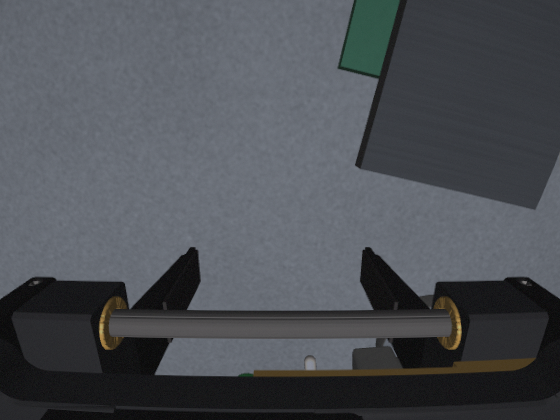

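The top view shows blue on the yellow pad (217,238), red on the blue pad (340,232) and yellow on the red pad (330,158). The black pad (418,158) is free and white is on the bench (425,229). All tabs point towards image top (+x). The block is at (219,168), the bottle at (137,240), and two small red decoys sit at (280,240) and (385,277).

```bash
cat > h.py <<'E'
import numpy as np, cv2
from cell import env, optics, job
def params(n): return optics.camera_params(n)
def toplane(p,uv,z):
    uv=np.asarray(uv,float).reshape(-1,1,2)
    K=np.array([[p['fx'],0,p['cx']],[0,p['fy'],p['cy']],[0,0,1]])
    n=cv2.undistortPoints(uv,K,np.array([p['k1'],0,0,0,0])).reshape(-1,2)
    T=p['world_from_camera']; d=np.c_[n[:,0],-n[:,1],-np.ones(len(n))]@T[:3,:3].T
    o=T[:3,3]; s=(z-o[2])/d[:,2]; return (o+s[:,None]*d)[:,:2]
def topix(p,X):
    T=np.linalg.inv(p['world_from_camera']); X=np.asarray(X,float).reshape(-1,3)
    c=X@T[:3,:3].T+T[:3,3]; c=np.c_[c[:,0],-c[:,1],-c[:,2]]
    K=np.array([[p['fx'],0,p['cx']],[0,p['fy'],p['cy']],[0,0,1]])
    return cv2.projectPoints(c.reshape(-1,1,3),np.zeros(3),np.zeros(3),K,np.array([p['k1'],0,0,0,0]))[0].reshape(-1,2)
def rect(P):
    (c,s,a)=cv2.minAreaRect(P.astype(np.float32))
    b=cv2.boxPoints((c,s,a)); e=b[1]-b[0]; f=b[2]-b[1]
    if np.hypot(*f)>np.hypot(*e): e,f=f,e
    ang=np.degrees(np.arctan2(e[1],e[0])); ang=(ang+90)%180-90
    return np.round(c,1),round(float(np.hypot(*e)),1),round(float(np.hypot(*f)),1),round(float(ang),1)
def tool():
    s=env.state(); from scipy.spatial.transform import Rotation as R
    M=R.from_euler('xyz',s['tcp_rot']).as_matrix()
    y=M[:,1]; return np.round(s['eef_pos'],1), round(float(np.degrees(np.arctan2(y[1],y[0]))),2), s
E
python3 - <<'E'
from h import *
im=cv2.imread('pics/top0.png'); p=params('top')
big=cv2.resize(im,None,fx=4,fy=4,interpolation=cv2.INTER_CUBIC)
hsv=cv2.cvtColor(big,cv2.COLOR_BGR2HSV)
H,S,V=cv2.split(hsv)
M={'blue':(H>105)&(H<120)&(S>150),'yellow':(H>20)&(H<35)&(S>130),'red':((H<8)|(H>172))&(S>130),
 'black':(V<60),'white':(V>150)&(S<60)}
for k,m in M.items():
    m=m.astype(np.uint8)
    cs,_=cv2.findContours(m,cv2.RETR_EXTERNAL,cv2.CHAIN_APPROX_NONE)
    for c in cs:
        if cv2.contourArea(c)<1200: continue
        uv=(c.reshape(-1,2)+.5)/4-.5
        print(k,cv2.contourArea(c)/16,uv.mean(0).round(),'z3',rect(toplane(p,uv,3)),'z50',rect(toplane(p,uv,51))[:2])
print(tool()[:2])
crop=np.hstack([cv2.resize(im[120:275,185:245],None,fx=4,fy=4),cv2.resize(im[120:275,300:445],None,fx=3.8,fy=4)])
cv2.imwrite('pics/crop0.png',crop[:600,:800])
for y in (0,): pass
s=env.state(); print(s['joints'])
E
```

```text
blue 972.4375 [216. 237.] z3 (array([457.1, 280.3]), 109.0, 59.2, 10.8) z50 (array([453.8, 274.2]), 105.1)
blue 362.0 [339. 238.] z3 (array([461. , -29.3]), 125.1, 92.3, -0.4) z50 (array([457.6, -24.3]), 120.6)
yellow 481.8125 [217. 241.] z3 (array([455.6, 274.7]), 127.3, 93.9, 10.2) z50 (array([452.4, 268.8]), 122.8)
yellow 1080.625 [334. 155.] z3 (array([658.1, -25.4]), 116.7, 64.6, -8.2) z50 (array([647.6, -20.6]), 112.5)
red 491.75 [385. 276.] z3 (array([ 346.2, -140.4]), 74.7, 42.6, -34.9) z50 (array([ 346.9, -131.4]), 72.0)
red 474.28125 [280. 239.] z3 (array([447.4, 118.8]), 75.6, 42.0, -27.0) z50 (array([444.5, 118.5]), 72.9)
red 350.9375 [517. 230.] z3 (array([ 452.7, -479.5]), 99.4, 25.0, 12.9) z50 (array([ 449.6, -458.3]), 95.8)
red 1057.46875 [340. 231.] z3 (array([464.9, -34.8]), 111.6, 62.1, -1.6) z50 (array([461.3, -29.6]), 107.6)
red 569.34375 [331. 162.] z3 (array([649.9, -16.9]), 128.5, 94.8, -12.0) z50 (array([639.7, -12.4]), 123.9)
black 88.34375 [  9. 416.] z3 (array([ 35.2, 792.4]), 42.1, 18.9, 88.8) z50 (array([ 47.1, 767.8]), 40.6)
black 228.21875 [309. 408.] 
[... 806 characters left out ...]
(array([ 59.4, 604.3]), 36.0)
white 96.0625 [301. 391.] z3 (array([74.4, 77.7]), 27.3, 26.2, -1.8) z50 (array([84.9, 78.8]), 26.3)
white 79.34375 [366. 388.] z3 (array([ 76.3, -80.5]), 26.2, 22.6, 88.2) z50 (array([ 86.7, -73.7]), 25.3)
white 76.6875 [ 22. 328.] z3 (array([243.6, 763.2]), 45.9, 23.8, -86.1) z50 (array([248. , 739.7]), 44.2)
white 89.0 [492.  79.] z3 (array([ 846. , -443.5]), 63.4, 36.7, 28.6) z50 (array([ 828.7, -423.6]), 61.1)
white 183598.78125 [297. 230.] z3 (array([486.3, 111.4]), 1461.9, 976.1, 89.9) z50 (array([482. , 111.3]), 1409.3)
(array([176.1, 599.5, 214.2]), 73.63)
[ 1.17941146e+00  4.91365463e-01  1.55927092e+00  2.70552409e-05
  1.09168239e+00 -1.05634640e-01]
```

View pics/crop0.png

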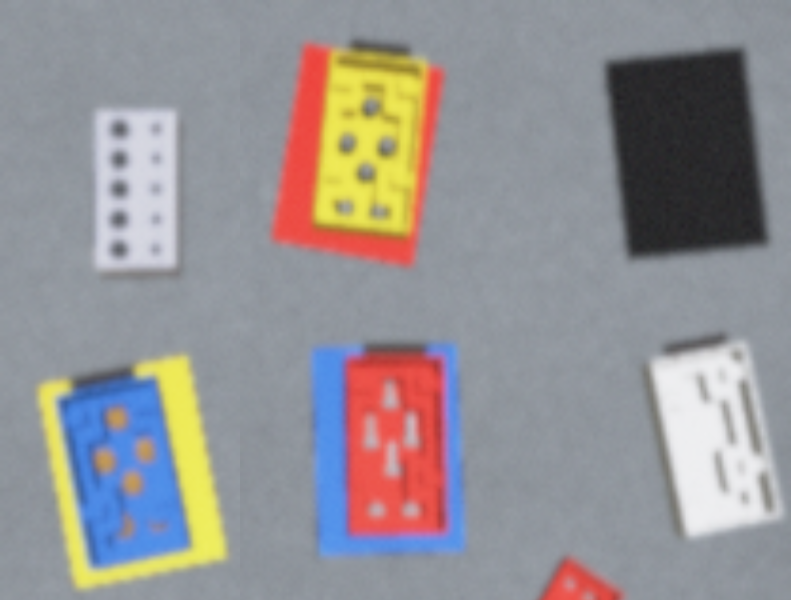

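Tool yaw is j1−j6, so the ±90° grasps are all within j6's range. First I go over the red tote, at about (461,-29) with angle −1.6°.

```bash
python3 -m handwheel '[{"travel":[50,-50,0],"roll":5},{"travel":[285,-629,-60],"roll":15},{"travel":[285,-629,-60],"roll":15},{"travel":[285,-629,-60],"roll":15},{"travel":[285,-629,-60],"roll":15},{"travel":[285,-629,-60],"roll":15},{"travel":[285,-629,-60],"roll":15},{"travel":[285,-629,-60],"roll":15}]' -1; python3 -c "
from h import *
print(tool()[:2])"
```

```text
t: 0.95
eef_pos: [346.9, 241.3, 182.1]
tcp_rot: [0.558, 1.57, 0.535]
ft_force: [0.3, 0.8, 0.4]
opening: 1.001
(array([346.9, 241.3, 182.1]), 88.65)
```

```bash
python3 -m handwheel '[{"travel":[114,-271,-30],"roll":0},{"travel":[114,-271,-30],"roll":0},{"travel":[114,-271,-30],"roll":0},{"travel":[114,-271,-30],"roll":0},{"travel":[114,-271,-30],"roll":0},{"travel":[114,-271,-30],"roll":0},{"travel":[114,-271,-30],"roll":0},{"travel":[114,-271,-30],"roll":0}]' -1; python3 -c "
from h import *
print(tool()[:2])
p=params('wrist'); im=optics.read_camera('wrist')[:,:,::-1].copy(); cv2.imwrite('pics/w1.png',im); np.save('w1.npy',p)
"
```

```text
t: 1.75
eef_pos: [460.4, -28.6, 151.8]
tcp_rot: [2.795, 1.57, 2.769]
ft_force: [0.1, 0.2, -0.0]
opening: 1.004
(array([460.4, -28.6, 151.8]), 88.49)
```

View pics/w1.png

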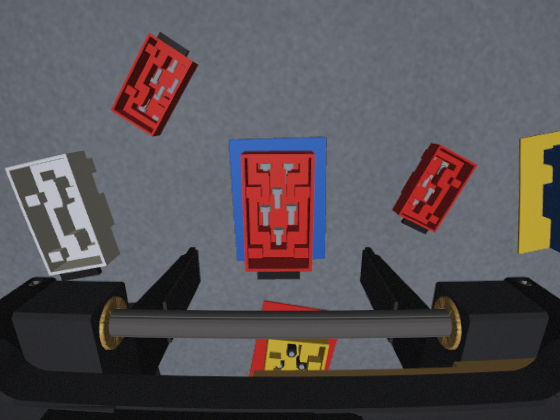

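The wrist view shows the red tote rim at about (241..314, 152..271), on the blue pad with corners (230,139), (327,137), (237,260) and (324,258). I'll cast those rays.

```bash
python3 - <<'E'
from h import *
p=np.load('w1.npy',allow_pickle=True).item()
r=toplane(p,[(241,152),(314,152),(310,271),(246,271)],53); print(r.round(1), rect(r), r.mean(0))
q=toplane(p,[(230,139),(327,137),(324,258),(237,260)],3); print(q.round(1),rect(q),q.mean(0))
w=toplane(p,[(7,169),(66,155),(101,264),(52,274)],50); print(w.round(1),rect(w),w.mean(0))
E
```

```text
[[405.7 -59.1]
 [407.4   1.2]
 [516.1  -2. ]
 [514.5 -61.3]] (array([460.9, -30.4]), 108.8, 60.4, -1.6) [460.93301429 -30.3070702 ]
[[398.  -75.2]
 [398.6  18.9]
 [526.6  17.7]
 [526.5 -76.8]] (array([462.5, -29. ]), 128.8, 94.5, -0.6) [462.40455407 -28.87123258]
[[ 412.6 -270.4]
 [ 403.  -211.4]
 [ 506.2 -199.6]
 [ 516.3 -252.2]] (array([ 459.7, -232.4]), 105.2, 59.9, 9.3) [ 459.4989839  -233.40835741]
```

```bash
python3 -m handwheel '[{"travel":[0,-2,-50],"roll":0},{"travel":[0,-2,-90],"roll":0},{"travel":[0,-2,-127],"roll":0},{"travel":[0,-2,-127],"roll":0}]' -1; python3 -m handwheel '[{"travel":[0,0,0],"roll":0},{"travel":[0,0,0],"roll":0},{"travel":[0,0,0],"roll":0},{"travel":[0,0,0],"roll":0},{"travel":[0,0,0],"roll":0},{"travel":[0,0,0],"roll":0}]' 1
```

```text
t: 2.2
eef_pos: [458.4, -28.3, 22.3]
tcp_rot: [2.938, 1.564, 2.916]
ft_force: [0.4, 0.2, 0.8]
opening: 1.002
t: 2.8
eef_pos: [461.0, -30.0, 26.1]
tcp_rot: [-0.103, 1.569, -0.127]
ft_force: [-1.6, 1.3, 11.6]
opening: 0.65
```

```bash
python3 -m handwheel '[{"travel":[0,0,15],"roll":0},{"travel":[0,0,45],"roll":0},{"travel":[0,0,80],"roll":0},{"travel":[30,-30,100],"roll":2},{"travel":[60,-67,100],"roll":4},{"travel":[90,-101,100],"roll":6},{"travel":[120,-136,100],"roll":6},{"travel":[150,-170,100],"roll":6}]'; python3 -m handwheel '[{"travel":[20,-22,0],"roll":0},{"travel":[34,-38,0],"roll":0},{"travel":[34,-38,0],"roll":0},{"travel":[34,-38,0],"roll":0}]' ;python3 -c "
from h import *
print(tool()[:2])
p=params('wrist'); im=optics.read_camera('wrist')[:,:,::-1].copy(); cv2.imwrite('pics/w2.png',im); np.save('w2.npy',p)
"
```

```text
t: 3.6
eef_pos: [611.3, -201.5, 125.2]
tcp_rot: [2.448, 1.57, 2.528]
ft_force: [0.8, 1.3, -2.6]
opening: 0.65
t: 4.0
eef_pos: [643.9, -237.7, 124.6]
tcp_rot: [2.499, 1.569, 2.579]
ft_force: [1.1, 0.5, -2.2]
opening: 0.647
(array([ 643.9, -237.7,  124.6]), 94.6)
```

View pics/w2.png

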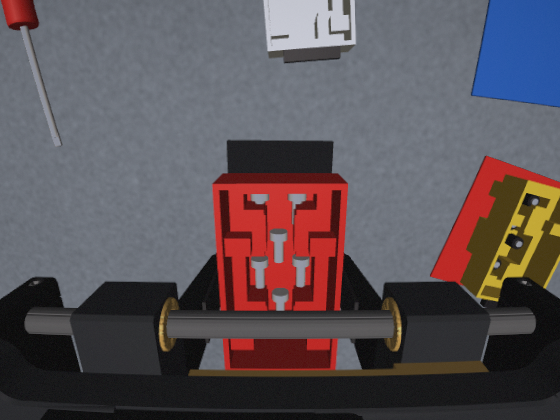

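The red tote hangs level and lined up with the black pad, whose near edge runs (228,140)-(332,141). I lower it now.

```bash
python3 -m handwheel '[{"travel":[0,0,-45],"roll":0},{"travel":[0,0,-80],"roll":0},{"travel":[0,0,-93],"roll":0},{"travel":[0,0,-98],"roll":0},{"travel":[0,0,-99],"roll":0},{"travel":[0,0,-99],"roll":0}]'; python3 -m handwheel '[{"travel":[0,0,0],"roll":0},{"travel":[0,0,0],"roll":0},{"travel":[0,0,0],"roll":0},{"travel":[0,0,0],"roll":0}]' -1;  python3 -m handwheel '[{"travel":[0,0,40],"roll":0},{"travel":[0,0,90],"roll":0},{"travel":[0,0,130],"roll":0},{"travel":[0,0,130],"roll":0}]' -1
python3 -c "
from h import *
print(tool()[:2])
p=params('wrist'); im=optics.read_camera('wrist')[:,:,::-1].copy(); cv2.imwrite('pics/w3.png',im); np.save('w3.npy',p)
"
```

```text
t: 4.65
eef_pos: [645.4, -238.1, 27.8]
tcp_rot: [-0.493, 1.568, -0.412]
ft_force: [0.1, 0.4, -3.1]
opening: 0.651
t: 5.05
eef_pos: [644.8, -238.0, 26.7]
tcp_rot: [-0.407, 1.57, -0.326]
ft_force: [-0.8, -0.9, -0.6]
opening: 0.931
t: 5.45
eef_pos: [646.7, -238.9, 162.6]
tcp_rot: [-0.526, 1.561, -0.445]
ft_force: [0.6, -0.7, -0.5]
opening: 1.001
(array([ 646.7, -238.9,  162.6]), 94.63)
```

View pics/w3.png

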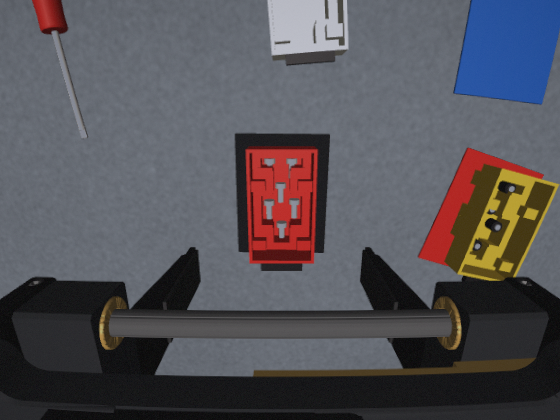

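The red tote is on the black pad at (246..317, 150..263). Next is the blue tote at about (454,274), angle 10.8°.

```bash
python3 -m handwheel '[{"travel":[-191,512,0],"roll":6},{"travel":[-191,512,0],"roll":6},{"travel":[-191,512,0],"roll":6},{"travel":[-191,512,0],"roll":6},{"travel":[-191,512,0],"roll":6},{"travel":[-191,512,0],"roll":6},{"travel":[-191,512,0],"roll":6},{"travel":[-191,512,0],"roll":6}]'; python3 -c "
from h import *
print(tool()[:2])"
```

```text
t: 6.3
eef_pos: [503.3, 138.4, 155.2]
tcp_rot: [3.045, 1.569, -3.053]
ft_force: [0.3, 0.5, 0.1]
opening: 1.001
(array([503.3, 138.4, 155.2]), 100.61)
```

```bash
python3 -m handwheel '[{"travel":[-16,45,0],"roll":0},{"travel":[-32,90,0],"roll":0},{"travel":[-49,136,0],"roll":0},{"travel":[-49,136,0],"roll":0},{"travel":[-49,136,0],"roll":0}]';python3 -c "
from h import *
print(tool()[:2])
p=params('wrist'); im=optics.read_camera('wrist')[:,:,::-1].copy(); cv2.imwrite('pics/w4.png',im); np.save('w4.npy',p)
"
```

```text
t: 6.8
eef_pos: [454.9, 273.4, 155.2]
tcp_rot: [-2.877, 1.569, -2.689]
ft_force: [-0.5, -0.6, -0.4]
opening: 1.002
(array([454.9, 273.4, 155.2]), 100.77)
```

View pics/w4.png

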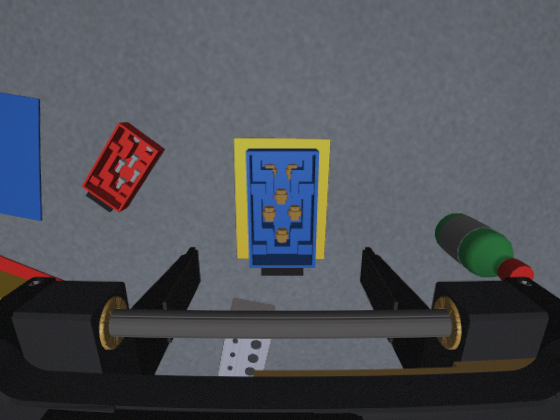

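The blue tote's rim corners are (246,150), (319,150), (315,267) and (250,268). The yellow pad's are (234,139), (330,140), (324,258) and (240,258). The bottle is clear to the right.

```bash
python3 - <<'E'
from h import *
p=np.load('w4.npy',allow_pickle=True).item()
r=toplane(p,[(246,150),(319,150),(315,267),(250,268)],53); print(rect(r), r.mean(0))
q=toplane(p,[(234,139),(330,140),(324,258),(238,258)],3); print(rect(q),q.mean(0))
p=np.load('w3.npy',allow_pickle=True).item()
r=toplane(p,[(246,150),(317,150),(314,263),(250,263)],53); print(rect(r), r.mean(0))
E
```

```text
(array([453.6, 275.4]), 108.7, 61.0, 11.0) [453.44792046 275.29156507]
(array([457.6, 275.4]), 127.4, 94.3, 10.4) [457.51665068 275.35593655]
(array([ 646.5, -237.6]), 106.9, 61.2, 4.8) [ 646.50931048 -237.71751148]
```

```bash
python3 -m handwheel '[{"travel":[-1,2,-50],"roll":0},{"travel":[-1,2,-95],"roll":0},{"travel":[-1,2,-130],"roll":0},{"travel":[-1,2,-130],"roll":0}]' -1; python3 -m handwheel '[{"travel":[0,0,0],"roll":0},{"travel":[0,0,0],"roll":0},{"travel":[0,0,0],"roll":0},{"travel":[0,0,0],"roll":0},{"travel":[0,0,0],"roll":0},{"travel":[0,0,0],"roll":0}]' 1
```

```text
t: 7.25
eef_pos: [453.5, 272.4, 22.4]
tcp_rot: [-2.91, 1.563, -2.727]
ft_force: [-0.5, -0.5, 0.9]
opening: 1.006
t: 7.85
eef_pos: [455.2, 275.0, 27.1]
tcp_rot: [0.266, 1.569, 0.452]
ft_force: [-1.7, -0.5, 6.9]
opening: 0.656
```

```bash
python3 -m handwheel '[{"travel":[0,0,15],"roll":0},{"travel":[0,0,45],"roll":0},{"travel":[0,0,80],"roll":0},{"travel":[0,-30,100],"roll":-2},{"travel":[2,-75,100],"roll":-4},{"travel":[3,-120,100],"roll":-6},{"travel":[5,-165,100],"roll":-8},{"travel":[6,-210,100],"roll":-10}]'; python3 -m handwheel '[{"travel":[1,-45,0],"roll":-1},{"travel":[2,-80,0],"roll":-1},{"travel":[2,-94,0],"roll":-1},{"travel":[2,-94,0],"roll":-1},{"travel":[2,-94,0],"roll":-1}]' ;python3 -c "
from h import *
print(tool()[:2])
p=params('wrist'); im=optics.read_camera('wrist')[:,:,::-1].copy(); cv2.imwrite('pics/w5.png',im); np.save('w5.npy',p)
"
```

```text
t: 8.65
eef_pos: [460.5, 63.3, 126.4]
tcp_rot: [0.155, 1.57, 0.166]
ft_force: [-0.3, 0.3, -2.5]
opening: 0.652
t: 9.15
eef_pos: [462.6, -28.6, 126.2]
tcp_rot: [2.339, 1.57, 2.332]
ft_force: [0.4, -0.7, -2.1]
opening: 0.647
(array([462.6, -28.6, 126.2]), 89.6)
```

View pics/w5.png

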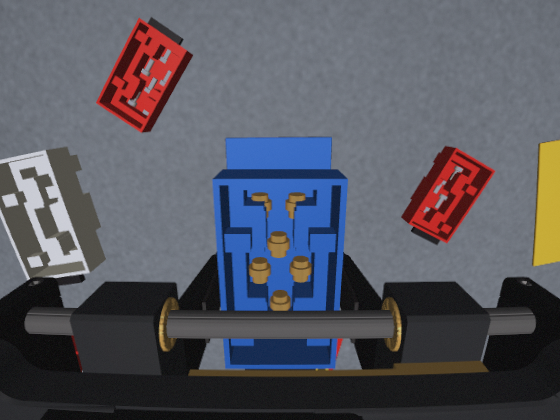

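The blue tote hangs over the blue pad, whose near edge (226,139)-(331,139) is parallel to it. I lower and release it.

```bash
python3 -m handwheel '[{"travel":[0,0,-45],"roll":0},{"travel":[0,0,-80],"roll":0},{"travel":[0,0,-93],"roll":0},{"travel":[0,0,-98],"roll":0},{"travel":[0,0,-100],"roll":0},{"travel":[0,0,-100],"roll":0}]'; python3 -m handwheel '[{"travel":[0,0,0],"roll":0},{"travel":[0,0,0],"roll":0},{"travel":[0,0,0],"roll":0},{"travel":[0,0,0],"roll":0}]' -1;  python3 -m handwheel '[{"travel":[0,0,40],"roll":0},{"travel":[0,0,90],"roll":0},{"travel":[0,0,130],"roll":0},{"travel":[0,0,130],"roll":0}]' -1
python3 -c "
from h import *
print(tool()[:2])
p=params('wrist'); im=optics.read_camera('wrist')[:,:,::-1].copy(); cv2.imwrite('pics/w6.png',im); np.save('w6.npy',p)
"
```

```text
t: 9.8
eef_pos: [462.9, -28.1, 27.0]
tcp_rot: [0.119, 1.57, 0.114]
ft_force: [1.1, 0.5, -2.5]
opening: 0.65
t: 10.2
eef_pos: [463.0, -29.1, 26.4]
tcp_rot: [0.017, 1.57, 0.011]
ft_force: [0.8, 0.3, -0.3]
opening: 0.929
t: 10.6
eef_pos: [464.7, -29.5, 160.7]
tcp_rot: [-0.188, 1.563, -0.194]
ft_force: [0.7, -1.5, -1.1]
opening: 0.998
(array([464.7, -29.5, 160.7]), 89.63)
```

View pics/w6.png

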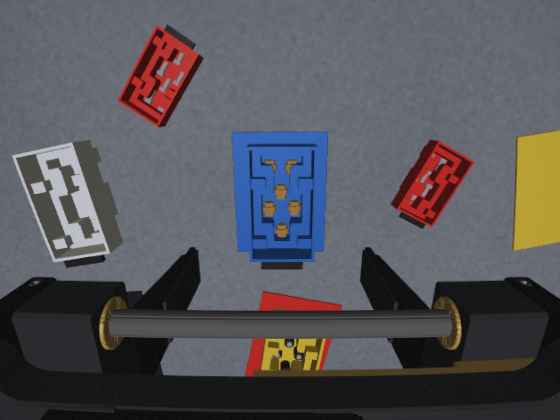

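Blue is on its pad, rim (247..317, 146..263). Next is the yellow tote.

```bash
python3 -m handwheel '[{"travel":[45,2,0],"roll":-3},{"travel":[93,4,0],"roll":-6},{"travel":[140,6,0],"roll":-8},{"travel":[186,8,0],"roll":-8},{"travel":[186,8,0],"roll":-8},{"travel":[186,8,0],"roll":-8}]'; python3 -c "
from h import *
print(tool()[:2])
p=params('wrist'); im=optics.read_camera('wrist')[:,:,::-1].copy(); cv2.imwrite('pics/w7.png',im); np.save('w7.npy',p)
"
```

```text
t: 11.25
eef_pos: [648.2, -21.0, 153.8]
tcp_rot: [3.131, 1.567, 2.985]
ft_force: [0.1, 0.1, 0.1]
opening: 0.999
(array([648.2, -21. , 153.8]), 81.64)
```

View pics/w7.png

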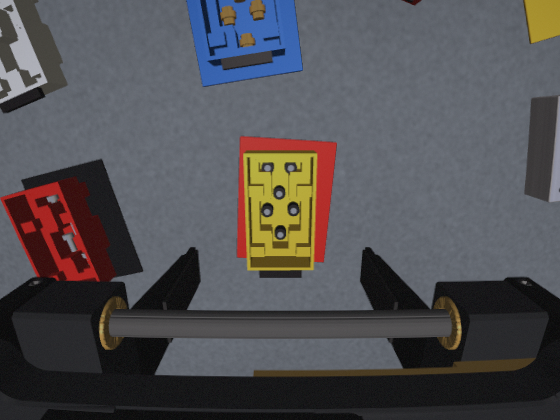

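The yellow rim corners are (244,152), (318,152), (313,270) and (248,270). The red pad's are (240,137), (336,142), (324,262) and (238,258).

```bash
python3 - <<'E'
from h import *
p=np.load('w7.npy',allow_pickle=True).item()
r=toplane(p,[(244,152),(318,152),(313,270),(248,270)],53); print(rect(r), r.mean(0))
q=toplane(p,[(240,137),(336,142),(324,262),(238,258)],3); print(rect(q),q.mean(0))
E
```

```text
(array([648.8, -19.8]), 108.5, 61.7, -8.4) [648.76441226 -19.95813112]
(array([652.3, -16.5]), 129.0, 94.2, -11.4) [652.36036308 -16.52960504]
```

```bash
python3 -m handwheel '[{"travel":[0,1,-50],"roll":0},{"travel":[0,1,-95],"roll":0},{"travel":[0,1,-129],"roll":0},{"travel":[0,1,-129],"roll":0}]' -1; python3 -m handwheel '[{"travel":[0,0,0],"roll":0},{"travel":[0,0,0],"roll":0},{"travel":[0,0,0],"roll":0},{"travel":[0,0,0],"roll":0},{"travel":[0,0,0],"roll":0},{"travel":[0,0,0],"roll":0}]' 1
```

```text
t: 11.7
eef_pos: [645.3, -20.0, 23.1]
tcp_rot: [-3.14, 1.563, 2.997]
ft_force: [0.2, -0.5, -0.1]
opening: 0.998
t: 12.3
eef_pos: [649.2, -20.2, 28.2]
tcp_rot: [0.03, 1.57, -0.116]
ft_force: [-1.9, -0.4, 7.3]
opening: 0.652
```

```bash
python3 -m handwheel '[{"travel":[0,0,15],"roll":0},{"travel":[0,0,45],"roll":0},{"travel":[0,0,80],"roll":0},{"travel":[-15,23,100],"roll":3},{"travel":[-39,60,100],"roll":6},{"travel":[-63,97,100],"roll":9},{"travel":[-87,134,100],"roll":12},{"travel":[-111,171,100],"roll":15}]'; python3 -m handwheel '[{"travel":[-24,37,0],"roll":3},{"travel":[-48,74,0],"roll":4},{"travel":[-70,108,0],"roll":4},{"travel":[-80,124,0],"roll":4},{"travel":[-80,124,0],"roll":4},{"travel":[-80,124,0],"roll":4}]' ;python3 -c "
from h import *
print(tool()[:2])
p=params('wrist'); im=optics.read_camera('wrist')[:,:,::-1].copy(); cv2.imwrite('pics/w8.png',im); np.save('w8.npy',p)
"
```

```text
t: 13.1
eef_pos: [536.7, 152.1, 128.1]
tcp_rot: [0.301, 1.57, 0.419]
ft_force: [0.6, 0.6, -2.4]
opening: 0.651
t: 13.7
eef_pos: [457.9, 274.9, 127.8]
tcp_rot: [0.164, 1.57, 0.35]
ft_force: [-0.4, -0.9, -2.6]
opening: 0.651
(array([457.9, 274.9, 127.8]), 100.69)
```

View pics/w8.png

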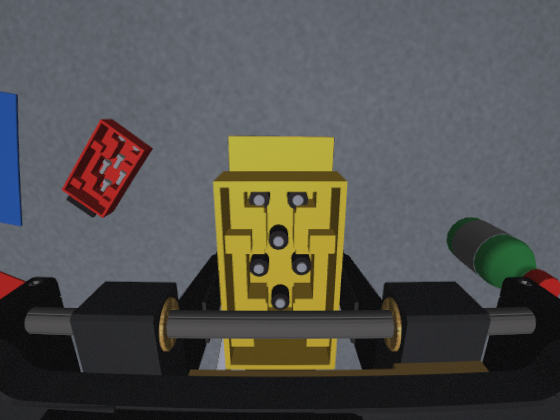

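The yellow tote is aligned over its pad, near edge (229,138)-(333,138), and the bottle at (490,250) is clear. I lower it.

```bash
python3 -m handwheel '[{"travel":[0,0,-45],"roll":0},{"travel":[0,0,-80],"roll":0},{"travel":[0,0,-93],"roll":0},{"travel":[0,0,-98],"roll":0},{"travel":[0,0,-100],"roll":0},{"travel":[0,0,-100],"roll":0}]'; python3 -m handwheel '[{"travel":[0,0,0],"roll":0},{"travel":[0,0,0],"roll":0},{"travel":[0,0,0],"roll":0},{"travel":[0,0,0],"roll":0}]' -1;  python3 -m handwheel '[{"travel":[0,0,40],"roll":0},{"travel":[0,0,90],"roll":0},{"travel":[0,0,130],"roll":0},{"travel":[0,0,130],"roll":0}]' -1
python3 -c "
from h import *
print(tool()[:2])
p=params('wrist'); im=optics.read_camera('wrist')[:,:,::-1].copy(); cv2.imwrite('pics/w9.png',im); np.save('w9.npy',p)
"
```

```text
t: 14.35
eef_pos: [458.7, 274.7, 28.5]
tcp_rot: [0.245, 1.569, 0.43]
ft_force: [0.1, 0.4, -2.5]
opening: 0.652
t: 14.75
eef_pos: [458.0, 274.9, 27.5]
tcp_rot: [0.364, 1.57, 0.55]
ft_force: [0.3, 0.2, -0.2]
opening: 0.929
t: 15.15
eef_pos: [459.6, 275.8, 162.1]
tcp_rot: [0.242, 1.562, 0.428]
ft_force: [0.8, -0.3, -0.3]
opening: 1.001
(array([459.6, 275.8, 162.1]), 100.64)
```

View pics/w9.png

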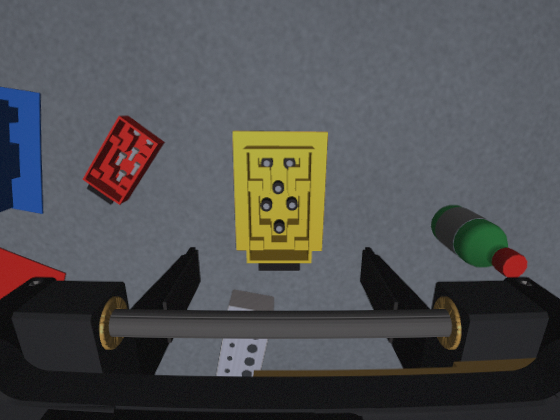

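Yellow is centred on its pad. Now back to red.

```bash
python3 -m handwheel '[{"travel":[188,-513,0],"roll":-6},{"travel":[188,-513,0],"roll":-6},{"travel":[188,-513,0],"roll":-6},{"travel":[188,-513,0],"roll":-6},{"travel":[188,-513,0],"roll":-6},{"travel":[188,-513,0],"roll":-6},{"travel":[188,-513,0],"roll":-6},{"travel":[188,-513,0],"roll":-6}]'; python3 -c "
from h import *
print(tool()[:2])"
```

```text
t: 16.0
eef_pos: [595.3, -102.7, 155.5]
tcp_rot: [2.714, 1.568, 2.794]
ft_force: [1.3, 0.1, 0.1]
opening: 1.0
(array([ 595.3, -102.7,  155.5]), 94.61)
```

```bash
python3 -m handwheel '[{"travel":[17,-45,0],"roll":0},{"travel":[34,-90,0],"roll":0},{"travel":[50,-135,0],"roll":0},{"travel":[50,-135,0],"roll":0},{"travel":[50,-135,0],"roll":0}]'; python3 -c "
from h import *
print(tool()[:2])"
```

```text
t: 16.5
eef_pos: [644.7, -236.2, 154.8]
tcp_rot: [2.537, 1.568, 2.616]
ft_force: [-0.7, 1.0, 1.0]
opening: 0.998
(array([ 644.7, -236.2,  154.8]), 94.53)
```

```bash
python3 -m handwheel '[{"travel":[1,-1,-50],"roll":0},{"travel":[1,-1,-95],"roll":0},{"travel":[1,-1,-129],"roll":0},{"travel":[1,-1,-129],"roll":0}]' -1; python3 -m handwheel '[{"travel":[0,0,0],"roll":0},{"travel":[0,0,0],"roll":0},{"travel":[0,0,0],"roll":0},{"travel":[0,0,0],"roll":0},{"travel":[0,0,0],"roll":0},{"travel":[0,0,0],"roll":0}]' 1;python3 -c "
from h import *
print(tool()[:2])"
```

```text
t: 16.9
eef_pos: [643.7, -233.9, 23.1]
tcp_rot: [2.591, 1.562, 2.673]
ft_force: [-0.4, 0.5, -0.2]
opening: 0.999
t: 17.5
eef_pos: [646.8, -237.0, 29.3]
tcp_rot: [-0.498, 1.569, -0.417]
ft_force: [-1.7, 0.1, 7.0]
opening: 0.649
(array([ 646.8, -237. ,   29.3]), 94.62)
```

```bash
python3 -m handwheel '[{"travel":[0,0,15],"roll":0},{"travel":[0,0,45],"roll":0},{"travel":[0,0,80],"roll":0},{"travel":[0,25,100],"roll":-3},{"travel":[1,60,100],"roll":-6},{"travel":[2,100,100],"roll":-9},{"travel":[3,140,100],"roll":-12},{"travel":[5,180,100],"roll":-15}]'; python3 -m handwheel '[{"travel":[1,30,0],"roll":-1},{"travel":[1,41,0],"roll":-1},{"travel":[1,41,0],"roll":-1},{"travel":[1,41,0],"roll":-1}]' ;python3 -c "
from h import *
print(tool()[:2])
p=params('wrist'); im=optics.read_camera('wrist')[:,:,::-1].copy(); cv2.imwrite('pics/w10.png',im); np.save('w10.npy',p)
"
```

```text
t: 18.3
eef_pos: [651.1, -55.3, 129.0]
tcp_rot: [1.681, 1.571, 1.497]
ft_force: [0.5, 0.3, -2.9]
opening: 0.649
t: 18.7
eef_pos: [652.5, -16.6, 128.4]
tcp_rot: [-0.842, 1.571, -1.041]
ft_force: [-0.0, -0.5, -2.6]
opening: 0.652
(array([652.5, -16.6, 128.4]), 78.64)
```

View pics/w10.png

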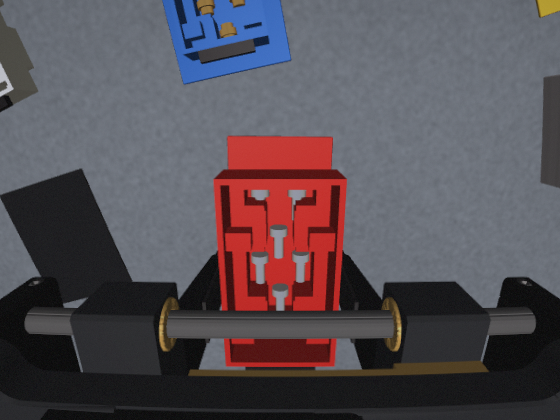

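The red tote is lined up over its pad, near edge (228,138)-(332,138). I lower and release it.

```bash
python3 -m handwheel '[{"travel":[0,0,-45],"roll":0},{"travel":[0,0,-80],"roll":0},{"travel":[0,0,-93],"roll":0},{"travel":[0,0,-98],"roll":0},{"travel":[0,0,-100],"roll":0},{"travel":[0,0,-100],"roll":0}]'; python3 -m handwheel '[{"travel":[0,0,0],"roll":0},{"travel":[0,0,0],"roll":0},{"travel":[0,0,0],"roll":0},{"travel":[0,0,0],"roll":0}]' -1;  python3 -m handwheel '[{"travel":[0,0,40],"roll":0},{"travel":[0,0,90],"roll":0},{"travel":[0,0,130],"roll":0},{"travel":[0,0,130],"roll":0}]' -1
python3 -c "
from h import *
print(tool()[:2])
p=params('wrist'); im=optics.read_camera('wrist')[:,:,::-1].copy(); cv2.imwrite('pics/w11.png',im); np.save('w11.npy',p)
print(env.state()['joints'])
"
```

```text
t: 19.35
eef_pos: [653.3, -16.3, 29.6]
tcp_rot: [0.095, 1.569, -0.104]
ft_force: [0.6, -0.1, -2.4]
opening: 0.651
t: 19.75
eef_pos: [652.7, -15.7, 28.5]
tcp_rot: [0.222, 1.57, 0.024]
ft_force: [-0.2, -0.8, -0.6]
opening: 0.931
t: 20.15
eef_pos: [654.7, -15.9, 164.2]
tcp_rot: [0.083, 1.562, -0.116]
ft_force: [1.2, -0.6, -0.5]
opening: 0.999
(array([654.7, -15.9, 164.2]), 78.64)
[-1.25151975e-01  5.82367018e-01  1.54507160e+00  1.01387334e-04
  1.00878334e+00 -1.49756987e+00]
```

View pics/w11.png

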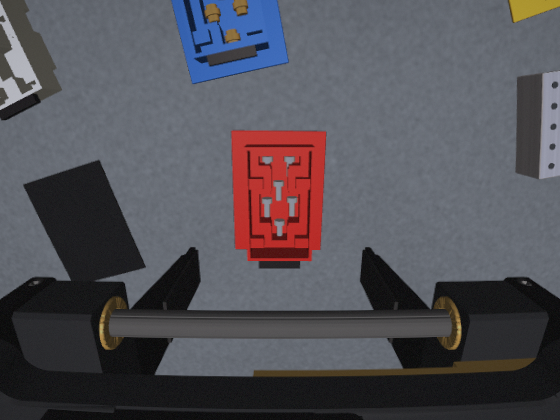

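Red is centred. Now for the white tote at about (460,-233), angle ~9°.

```bash
python3 -m handwheel '[{"travel":[-32,-36,0],"roll":5},{"travel":[-64,-72,0],"roll":10},{"travel":[-96,-108,0],"roll":15},{"travel":[-128,-144,0],"roll":20},{"travel":[-160,-180,0],"roll":20},{"travel":[-192,-216,0],"roll":20},{"travel":[-192,-216,0],"roll":20},{"travel":[-192,-216,0],"roll":20}]'; python3 -c "
from h import *
print(tool()[:2])
p=params('wrist'); im=optics.read_camera('wrist')[:,:,::-1].copy(); cv2.imwrite('pics/w12.png',im); np.save('w12.npy',p)
print(env.state()['joints'])
"
```

```text
t: 21.0
eef_pos: [459.7, -232.3, 157.5]
tcp_rot: [2.246, 1.569, 2.394]
ft_force: [0.3, 0.3, 0.4]
opening: 1.0
(array([ 459.7, -232.3,  157.5]), 98.48)
[-5.94341978e-01  4.08969728e-01  1.89004976e+00  2.98841738e-04
  8.43699401e-01 -2.31506384e+00]
```

View pics/w12.png

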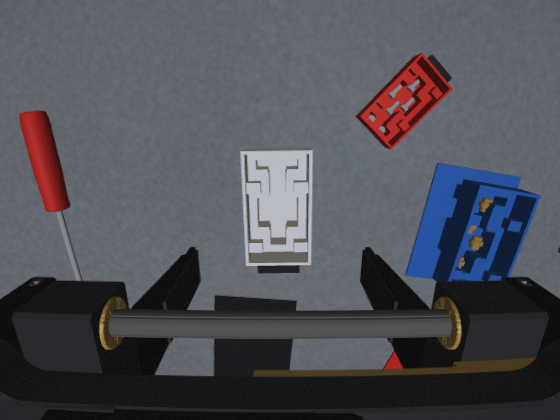

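The white rim corners are (241,151), (313,150), (311,265) and (247,266), with the tab at +x (278,269).

```bash
python3 - <<'E'
from h import *
p=np.load('w12.npy',allow_pickle=True).item()
r=toplane(p,[(241,151),(313,150),(311,265),(247,266)],50); print(rect(r), r.mean(0))
p=np.load('w6.npy',allow_pickle=True).item()
r=toplane(p,[(247,146),(317,146),(313,263),(250,262)],53); print('blue',rect(r), r.mean(0))
E
```

```text
(array([ 459.8, -234. ]), 107.9, 61.4, 9.2) [ 459.69137122 -233.95423061]
blue (array([462.3, -28. ]), 109.3, 59.8, -0.4) [462.02446293 -27.84195825]
```

```bash
python3 -m handwheel '[{"travel":[0,-1.5,-50],"roll":0.5},{"travel":[0,-1.5,-95],"roll":0.5},{"travel":[0,-1.5,-132],"roll":0.5},{"travel":[0,-1.5,-132],"roll":0.5}]' -1; python3 -m handwheel '[{"travel":[0,0,0],"roll":0},{"travel":[0,0,0],"roll":0},{"travel":[0,0,0],"roll":0},{"travel":[0,0,0],"roll":0},{"travel":[0,0,0],"roll":0},{"travel":[0,0,0],"roll":0}]' 1;python3 -c "
from h import *
print(tool()[:2])"; python3 -m handwheel '[{"travel":[0,0,15],"roll":0},{"travel":[0,0,45],"roll":0},{"travel":[0,0,80],"roll":0},{"travel":[0,0,120],"roll":0},{"travel":[0,0,140],"roll":-6},{"travel":[0,0,140],"roll":-14},{"travel":[0,0,140],"roll":-22},{"travel":[0,0,140],"roll":-30}]'
```

```text
t: 21.45
eef_pos: [459.3, -230.8, 22.1]
tcp_rot: [2.37, 1.563, 2.531]
ft_force: [0.7, -0.8, 0.2]
opening: 0.995
t: 22.05
eef_pos: [460.8, -233.4, 27.2]
tcp_rot: [-0.653, 1.569, -0.494]
ft_force: [0.1, 1.2, 8.5]
opening: 0.651
(array([ 460.8, -233.4,   27.2]), 99.12)
t: 22.85
eef_pos: [460.3, -233.2, 166.7]
tcp_rot: [-0.044, 1.57, -0.415]
ft_force: [-0.5, -0.1, -0.6]
opening: 0.654
```

```bash
python3 -m handwheel '[{"travel":[0,20,0],"roll":-8},{"travel":[0,40,0],"roll":-16},{"travel":[0,60,0],"roll":-24},{"travel":[0,80,0],"roll":-32},{"travel":[0,100,0],"roll":-40},{"travel":[0,120,0],"roll":-48},{"travel":[0,140,0],"roll":-56},{"travel":[0,160,0],"roll":-64}]'; python3 -m handwheel '[{"travel":[0,0,0],"roll":-8},{"travel":[0,10,0],"roll":-16},{"travel":[0,20,0],"roll":-24},{"travel":[1,30,0],"roll":-32},{"travel":[1,35,0],"roll":-40},{"travel":[1,40,0],"roll":-48},{"travel":[1,45,0],"roll":-56},{"travel":[1,45,0],"roll":-64}]'; python3 -c "
from h import *
print(tool()[:2],env.state()['joints'])"
```

```text
t: 23.65
eef_pos: [460.2, -72.5, 166.4]
tcp_rot: [1.148, 1.571, -0.339]
ft_force: [0.0, 0.6, 0.0]
opening: 0.649
t: 24.45
eef_pos: [461.2, -27.8, 166.4]
tcp_rot: [2.18, 1.571, -0.424]
ft_force: [0.8, -0.4, -0.9]
opening: 0.648
(array([461.2, -27.8, 166.4]), -59.18) [-2.03302346e-01  3.27360543e-01  2.00213231e+00 -4.50715982e-05
  8.11953724e-01  8.29682316e-01]
```

```bash
python3 -m handwheel '[{"travel":[0,0,0],"roll":-8},{"travel":[0,0,0],"roll":-16},{"travel":[0,0,0],"roll":-24},{"travel":[0,0,0],"roll":-31},{"travel":[0,0,0],"roll":-31},{"travel":[0,0,0],"roll":-31}]'; python3 -c "
from h import *
print(tool()[:2])
p=params('wrist'); im=optics.read_camera('wrist')[:,:,::-1].copy(); cv2.imwrite('pics/w13.png',im); np.save('w13.npy',p)
p=params('side'); im=optics.read_camera('side')[:,:,::-1].copy(); cv2.imwrite('pics/s13.png',cv2.resize(im[180:330,160:360],None,fx=4,fy=4))
"
```

```text
t: 25.05
eef_pos: [461.4, -28.3, 166.3]
tcp_rot: [2.324, 1.571, -0.811]
ft_force: [0.6, -0.9, -1.3]
opening: 0.648
(array([461.4, -28.3, 166.3]), -89.68)
```

View pics/w13.png

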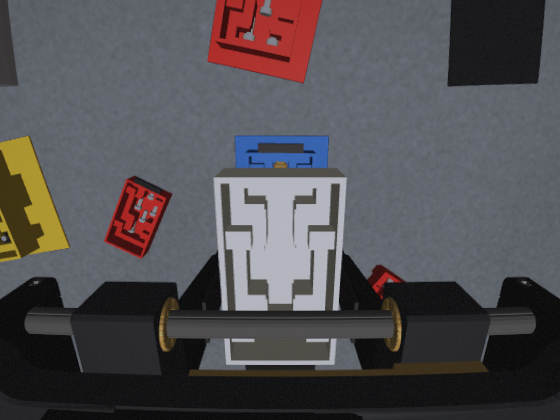

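View pics/s13.png

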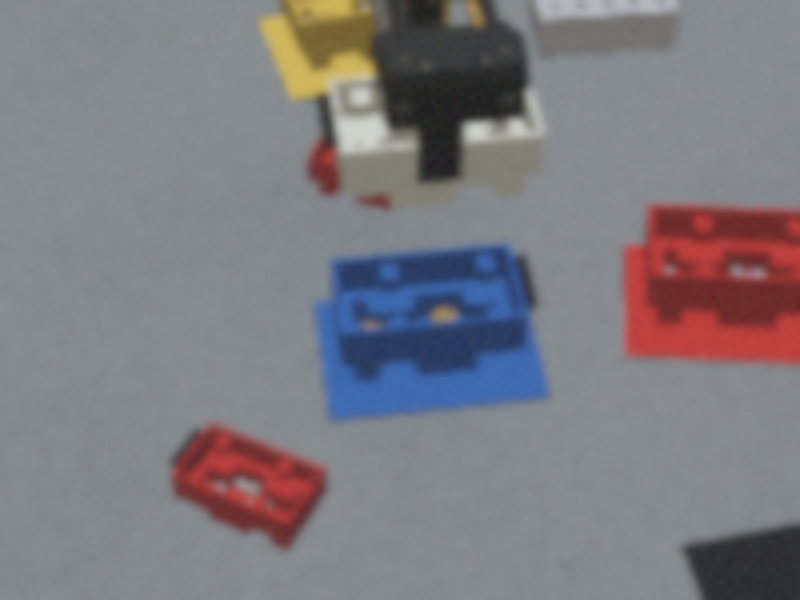

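```bash
python3 - <<'E'
from h import *
p=np.load('w13.npy',allow_pickle=True).item()
print(toplane(p,[(215,178),(346,178),(217,169),(345,169),(226,363),(337,363)],189.5).round(1))
print(p['world_from_camera'][:3,3])
im=cv2.imread('pics/w13.png'); cv2.imwrite('pics/w13c.png',cv2.resize(im[125:235,200:360],None,fx=5,fy=5,interpolation=cv2.INTER_CUBIC))
E
```

```text
[[519.2   2.1]
 [519.5 -58.2]
 [523.3   1. ]
 [523.6 -57.5]
 [413.9   2.1]
 [414.1 -60.6]]
[546.41664861 -27.4776757  334.96136136]
```

View pics/w13c.png

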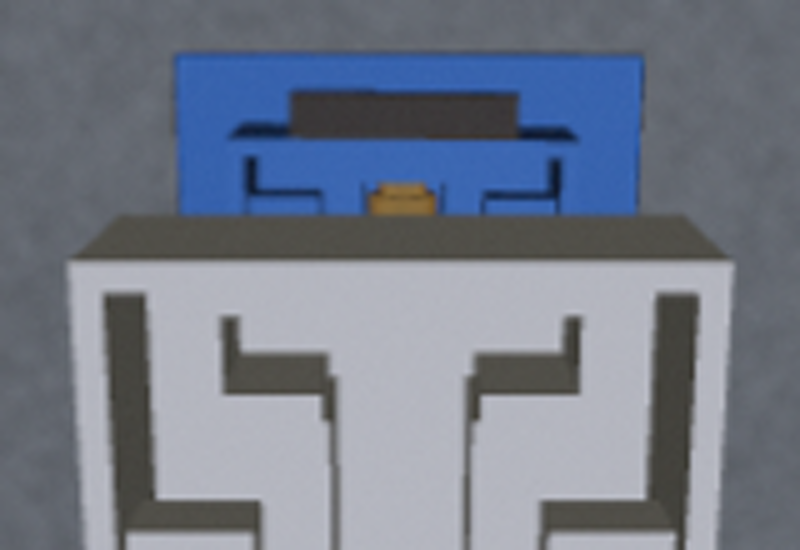

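```bash
python3 - <<'E'
from h import *
p=np.load('w13.npy',allow_pickle=True).item()
a=toplane(p,[(213.6,177.2),(346.6,177.2)],189.5);b=toplane(p,[(246.2,152.5),(315.6,152.5)],53)
print(a.round(1),a.mean(0),b.round(1),b.mean(0))
E
```

```text
[[519.5   2.7]
 [519.8 -58.5]] [519.68041625 -27.87150905] [[516.2   1.4]
 [516.5 -59.1]] [516.32794934 -28.81318555]
```

```bash
python3 - <<'E'
from h import *
for n,lift in (('w5',152.5),('w8',152.5),('w10',152.5),('w13',189.5)):
    im=cv2.imread(f'pics/{n}.png').astype(float)
    # find front rim edge: strongest vertical gradient near rows 165-195, cols 225-335
    g=np.abs(np.diff(im[:,225:335].sum(2).mean(1)))
    o=np.argsort(-g[160:200])[:3]+160.5; print(n,o,g[160:200].max().round())
    p=np.load(f'{n}.npy',allow_pickle=True).item(); r=o[0]+0
    print(toplane(p,[(214,r),(346,r)],lift).mean(0), p['world_from_camera'][:3,3])
E
python3 - <<'E'
import cv2
im=cv2.imread('pics/w5.png'); cv2.imwrite('pics/w5c.png',cv2.resize(im[125:235,200:360],None,fx=5,fy=5,interpolation=cv2.INTER_CUBIC))
E
```

```text
w5 [168.5 178.5 169.5] 149.0
[402.92349459 -27.94953871] [380.65083507 -27.81914371 294.83180807]
w8 [170.5 180.5 191.5] 165.0
[400.36199766 264.01473018] [377.22684031 259.66540257 296.3511932 ]
w10 [178.5 168.5 169.5] 159.0
[598.82435317  -5.26262848] [5.72062750e+02 1.62516573e-01 2.97052788e+02]
w13 [176.5 177.5 195.5] 216.0
[520.00525172 -27.82340222] [546.41664861 -27.4776757  334.96136136]
```

View pics/w5c.png

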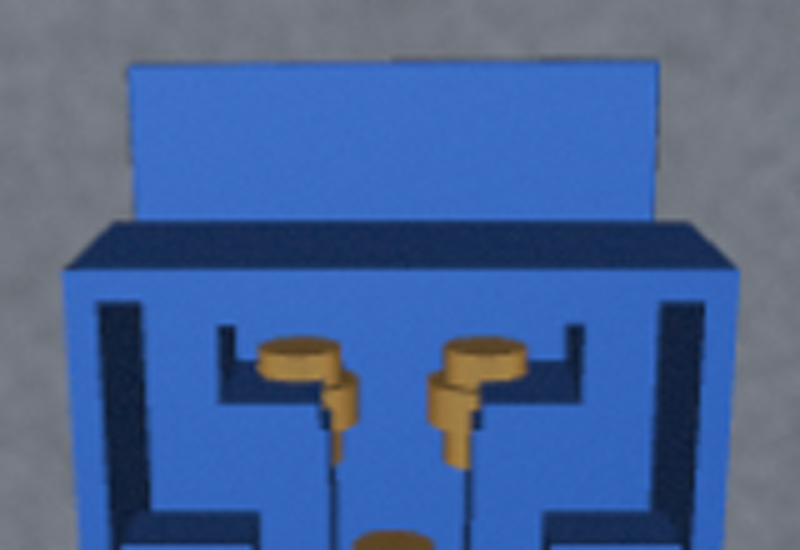

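White's end reads about 3 mm further +x than blue's, and I trust about 2.5 mm of that. I correct x by −2.5 and y by −0.5, then lower in steps while watching the force.

```bash
python3 -m handwheel '[{"travel":[-2.5,-0.5,-40],"roll":-0.5},{"travel":[-2.5,-0.5,-75],"roll":-0.5},{"travel":[-2.5,-0.5,-82],"roll":-0.5},{"travel":[-2.5,-0.5,-82],"roll":-0.5},{"travel":[-2.5,-0.5,-82],"roll":-0.5}]'; python3 -m handwheel '[{"travel":[0,0,-2],"roll":0},{"travel":[0,0,-4],"roll":0},{"travel":[0,0,-6],"roll":0},{"travel":[0,0,-6],"roll":0}]'; python3 -m handwheel '[{"travel":[0,0,-1],"roll":0},{"travel":[0,0,-2],"roll":0},{"travel":[0,0,-3],"roll":0},{"travel":[0,0,-3],"roll":0}]'; python3 -c "
from h import *
print(tool()[:2])
p=params('wrist'); im=optics.read_camera('wrist')[:,:,::-1].copy(); cv2.imwrite('pics/w14.png',im); np.save('w14.npy',p)
p=params('side'); im=optics.read_camera('side')[:,:,::-1].copy(); cv2.imwrite('pics/s14.png',cv2.resize(im[200:300,200:333],None,fx=6,fy=6))
"
```

```text
t: 25.65
eef_pos: [459.6, -28.8, 85.3]
tcp_rot: [2.884, 1.57, -0.263]
ft_force: [0.1, -0.9, -1.4]
opening: 0.65
t: 26.05
eef_pos: [459.0, -28.7, 78.3]
tcp_rot: [2.535, 1.571, -0.613]
ft_force: [0.4, -0.6, -0.4]
opening: 0.652
t: 26.45
eef_pos: [458.9, -28.7, 75.0]
tcp_rot: [0.141, 1.571, -3.007]
ft_force: [0.1, 0.2, -1.2]
opening: 0.65
(array([458.9, -28.7,  75. ]), -90.37)
```

View pics/w14.png

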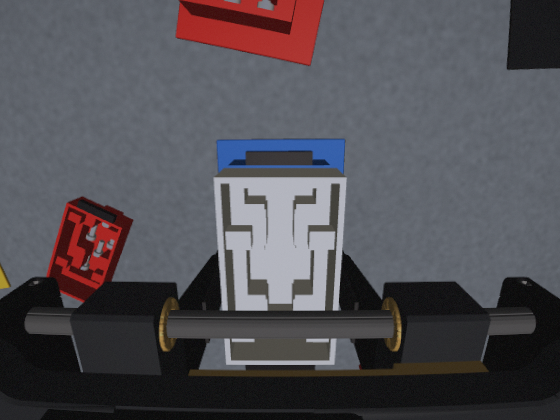

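View pics/s14.png

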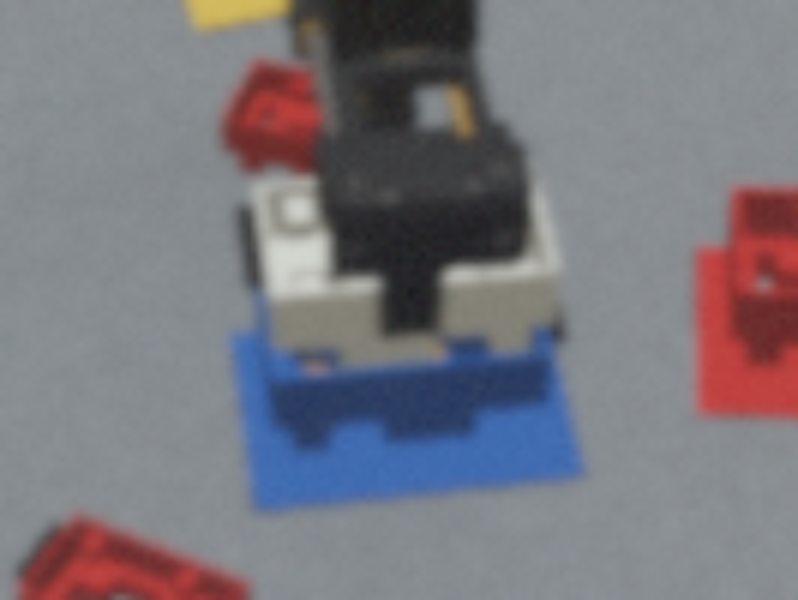

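White sits squarely over blue and there is no contact force yet. Two more millimetres, then release gently.

```bash
python3 -m handwheel '[{"travel":[0,0,-0.5],"roll":0},{"travel":[0,0,-1],"roll":0},{"travel":[0,0,-1.5],"roll":0},{"travel":[0,0,-1.5],"roll":0},{"travel":[0,0,-1.5],"roll":0}]'; python3 -m handwheel '[{"travel":[0,0,0],"roll":0},{"travel":[0,0,0],"roll":0},{"travel":[0,0,0],"roll":0},{"travel":[0,0,0],"roll":0},{"travel":[0,0,0],"roll":0}]' -1; python3 -m handwheel '[{"travel":[0,0,30],"roll":0},{"travel":[0,0,70],"roll":0},{"travel":[0,0,115],"roll":0},{"travel":[0,0,115],"roll":0},{"travel":[0,0,115],"roll":0}]'; python3 -c "
from h import *
print(tool()[:2])
p=params('wrist'); im=optics.read_camera('wrist')[:,:,::-1].copy(); cv2.imwrite('pics/w15.png',im); np.save('w15.npy',p)
p=params('side'); im=optics.read_camera('side')[:,:,::-1].copy(); cv2.imwrite('pics/s15.png',cv2.resize(im[200:300,200:333],None,fx=6,fy=6))
"
```

```text
t: 27.05
eef_pos: [459.1, -28.7, 74.1]
tcp_rot: [2.798, 1.57, -0.35]
ft_force: [-1.6, 0.2, 7.8]
opening: 0.649
t: 27.55
eef_pos: [459.0, -28.7, 73.6]
tcp_rot: [0.596, 1.571, -2.552]
ft_force: [0.2, 0.1, 0.1]
opening: 0.979
t: 28.05
eef_pos: [459.0, -28.7, 189.3]
tcp_rot: [2.878, 1.569, -0.27]
ft_force: [0.4, -0.4, -0.6]
opening: 1.007
(array([459. , -28.7, 189.3]), -90.37)
```

View pics/w15.png

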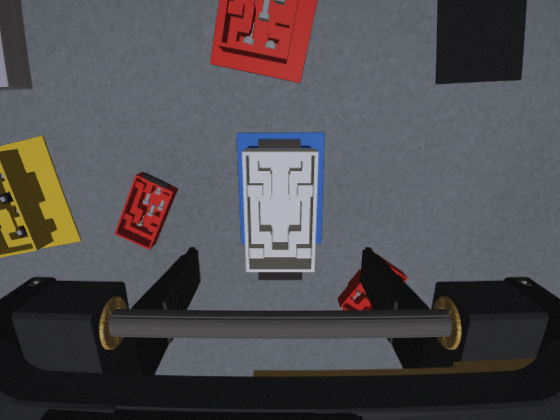

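View pics/s15.png

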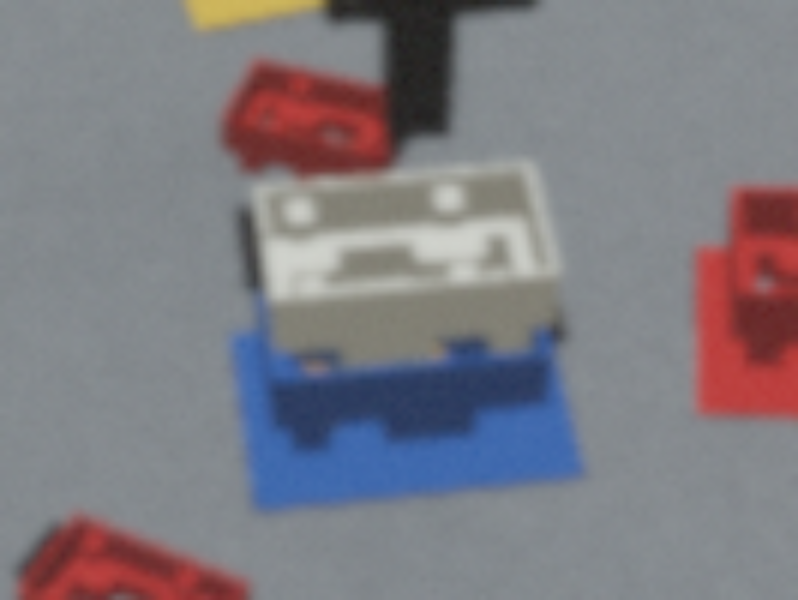

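The white tote is standing on blue with tabs at opposite ends. I check heights and centres numerically from the side and wrist views, then take a final top view.

```bash
python3 - <<'E'
from h import *
p=params('side')
def pr(n,X): 
    print(n,((topix(p,X)-[200,200])*6).round().tolist())
for z in (97,81): pr(f'white near rim z{z}',[(408,-59,z),(516,-59,z)])
pr('white far rim 97',[(408,3,97),(516,3,97)])
pr('blue pad',[(397,-76,3),(527,-77,3)])
p=np.load('w15.npy',allow_pickle=True).item()
r=toplane(p,[(242,151),(319,151),(314,272),(247,272)],97); print('white',rect(r),r.mean(0))
q=toplane(p,[(237,133),(324,132)],3); print(q)
im=optics.read_camera('top')[:,:,::-1]; cv2.imwrite('pics/top15.png',im)
E
```

```text
white near rim z97 [[273.0, 296.0], [561.0, 268.0]]
white near rim z81 [[274.0, 326.0], [560.0, 299.0]]
white far rim 97 [[256.0, 183.0], [533.0, 158.0]]
blue pad [[256.0, 502.0], [587.0, 470.0]]
white (array([463.6, -29.2]), 107.9, 62.1, -0.4) [463.64915087 -29.24469405]
[[527.79740939  17.05386958]
 [528.19219206 -76.94727774]]
```

View pics/top15.png

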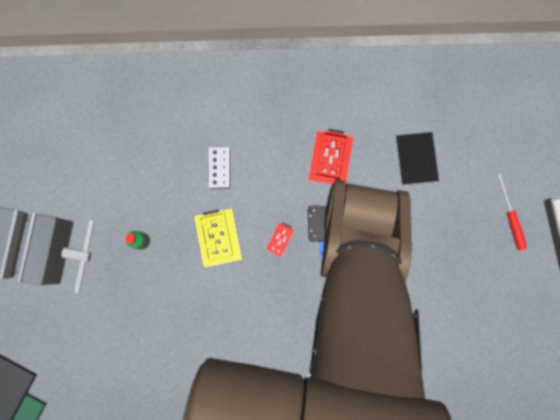

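The predicted z=97 rim corners, (273,296), (561,268), (256,183) and (533,158), match the picture to about 3 px at 6× scale. So white is interlocked, centred at (463.6,-29.2) against blue at (462,-28). The block (219,168) and the bottle (137,240) haven't moved. I'll do one numeric check of yellow and red, then hand in.

```bash
python3 - <<'E'
from h import *
p=np.load('w9.npy',allow_pickle=True).item()
a=toplane(p,[(245,147),(314,147),(311,263),(247,263)],53); b=toplane(p,[(233,131),(328,132)],3)
print('yellow',rect(a),'pad (457.5,275.4,10.3) near edge',b.mean(0))
p=np.load('w11.npy',allow_pickle=True).item()
a=toplane(p,[(245,147),(314,147),(311,261),(248,261)],53); print('red',rect(a),'pad (652.3,-16.5,-11.4)')
print(env.state()['t'], job.job_done())
E
```

```text
yellow (array([458.2, 274.7]), 109.1, 61.1, 10.6) pad (457.5,275.4,10.3) near edge [394.18133994 264.28161444]
red (array([652.9, -15.4]), 107.8, 60.5, -11.4) pad (652.3,-16.5,-11.4)
the job is handed in; nothing more can be done
28.2 None
```

I moved red to the black pad, blue, yellow and red each onto the pad of their own colour, then set white on blue, turned end for end. I handed the job in at 28.2 s.

**Position checks:** by the camera measurements, each coloured tote is within about 2 mm and 1° of its pad. White is within about 2 mm of blue, and its rim matches the picture at 97 mm, which is the interlocked height (44 mm above blue). Contact came at the expected height.

**Bystanders:** the block and the bottle show at the same pixels as at the start. The gripper was open and clear of everything when I handed in.

**Disagreement:** just before stacking, the wrist view put white about 3 mm ahead of blue, while the gripper position suggested about 1 mm the other way. I corrected by 2.5 mm and it seated cleanly.

**Not checked:** the arm hid the blue and white stack in the last top view, so I checked it only in the side and wrist views.

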